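# Make up a walker-leg kit

### The arm

A 6-joint arm with a two-finger parallel gripper is mounted at the origin on the work surface. World frame = base frame: x ahead of the robot, y to its left, z up, the work surface at z = 0. Lengths are in m, angles in rad, forces in N, time in s.
With the tool pointing down it reaches from about 0.275 to 0.85 m from the base axis. Payload 19 kg.
Tool frame: the origin (TCP) lies between the finger pads; the fingertips stand 8 mm ahead of it and the grasp point (between the pads) lies 11 mm behind it; z points along the fingers, y is the line along which they close (so a half turn about z gives the same grasp; the last joint's range is limited). The gripper opens to 85 mm and grips with 20 to 120 N. Pads are 22 mm wide; open, the fingers measure 114 mm over their backs; the gripper's body (76 mm by 85 mm) begins 54 mm behind the grasp point. The pads swing forward as they close: fully open they stand 13 mm farther back than shut.
Start: joints at [0.99, 0.15, 1.437, -0, 1.554, -0.134], TCP at [0.248, 0.519, 0.239] pointing down, gripper open.
Joint ranges: [-2.8, 2.8], [-0.68, 2.1], [0.12, 2.68], [-1.39, 4.53], [0.16, 2.79], [-2.81, 2.81]. Speed limits (rad/s): [1.89, 1.89, 2.22, 3.01, 3.01, 3.01].

### API

Orientations are given as a rotation vector (axis times angle).
In Python, from station import sensors, vision, arm gives the robot as it stands.
- The arm moves only by the tool play_rows, never from a script. Its argument "deltas" is one flat list of numbers, 7 for each row, row after row: the turn, a rotation vector about the world's x, y, z in units of pi/4 rad (1.0 is pi/4 rad), then the shift along the world's x, y, z in units of 400 mm (1.0 is 400 mm), then the opening, from 0 (shut) to 1 (fully open). In form: [rx, ry, rz, tx, ty, tz, grip, rx, ry, rz, tx, ty, tz, grip, ...]. A call has exactly 8 rows; each row is the pose to reach, as a shift and turn from the pose commanded when the call began; what a row does not reach only later rows make up. A row lasts 1/8 s, in which the tool goes at most 62.5 mm and 10.7 degrees, less where a joint would pass 70% of its speed; a pose out of reach is approached as far as the arm can. A call with a number of a shift or a turn outside -1 to 1 is refused whole. A call with a gripper value outside its range is refused whole. The fingers move at their own pace and stop on an object; "newtons" is the grip in N (left out, the last holds). Time passes only in rows, so rows that repeat a pose let the fingers close, or fill a call up. It gives the time, the measured TCP pose, the force, the opening and the grip force at its end, in the units of the state.
- sensors.state(): the state, without advancing time (a new reading comes with each control period).
- vision.get_image(name): name is "scene" or "top" or "wrist"; returns (picture, depth): 384x512x3 uint8, blue, green, red; 384x512 float32, m along the optical axis (not along the pixel's ray), 0 where there is no reading.
- vision.camera_model(name): a dict with "fx", "fy", "cx", "cy" (pixels), "position" and "attitude" of the camera in the world. Camera axes: x right, y up, looking along -z (the intrinsics and any distortion apply to the point x, -y, -z); pixel columns grow to the right and rows downward; lengths in m; the calibration is good to about 2 mm. A picture is of the moment at which its call begins: read the wrist's pose just before it. camera_model takes no time and is no camera call; for the wrist camera it gives the pose at the moment of the call.
- arm.close_job(): hands the job in; it is judged then, once.
Trained networks look in the newest picture that a camera, given by its name, has taken for a name from the list of things; names that differ only in an ending like _2 or _b are one class to them, and where a whole thing is asked for, a point or a joint stands for the part that bears it (a point fixed in the world has none). Each returns a list of dicts, best first, with "conf" (0 to 1); they miss things now and then, are a little off and sometimes report something else, mostly with a low value. They report only what shows in the picture. A call takes as long as a camera call. They do not tell look-alikes from the thing itself.
- vision.spot_in(camera, query): "box" ([left, top, right, bottom] in pixels, round what is visible of it).
- vision.mark_of(camera, query): "uv" ([column, row] in pixels: a listed point, or the origin of a listed thing).
The state is a dict: "time_s": time; "joint_positions": joint angles; "joint_vel": joint speeds; "tau": joint torques, N m; "ee_pos": TCP position; "tcp_rot": TCP orientation; "contact_force": force on the tool from outside, world axes, zero at the start; "ft_torque": the same for the moment, N m; "grip_width": opening from 0.0 (shut) to 1.0 (fully open); "grip_force": force on a finger pad.
Only numpy, scipy, OpenCV 4.12 (cv2) and the standard library are available. Lean on these libraries where they do the work, as an engineer would, in place of code of your own. Each camera call takes 0.05 s, during which the arm holds its last target. There are 200 camera calls.

### The job

In the jig, draw the walker leg out from its shortest setting to its last hole, squeezing its two spring buttons flush to free it wherever they catch, and leave both buttons popped fully out of the last holes. Of the two closed cartons set the full one, the heavier by feel, down in the smaller bay of the grey kit tray, and leave the other on the bench. Put every loose rubber foot into the tray's larger bay, without knocking over or shoving away the thread cones and the roll of tape.

Things in the scene. Friction and masses are not known exactly. Their poses are not given: they have to be found in the camera images.
- button_mid (a point): Point on the leg's axis midway between the two spring buttons, 62 mm above the bench; fixed, it does not move as the leg slides. Its y axis is the tube's axis, pointing the way the leg is drawn out (away from the clamp); x points from the near to the far button. The buttons are steel domes 9 mm across that stand out level to +x and -x through holes in the leg, 4 mm proud of it.
- leg (a joint): How far the leg is drawn out along +y of button_mid, m: 0 at the start (first hole), then 0.025, 0.050 and 0.075 at the second, third and last hole; it stops dead at 0.083. Locked in a hole it has about 1 mm of play. Between holes it slides against some 2 N; the first 3 mm out of a hole take some 10 N more, as the buttons are driven under the wall. It can be pushed back the same way.
- button_near (a joint): How far the button on the robot's side (-x of button_mid) is pushed in, m: 0 fully out, 0.004 flush with the leg, about 0.0055 under the leg's wall between holes, 0.0068 at the stop. Spring 2.5 N out, 4 N in. Fingers closed on the tube over the buttons, from above, press both flush and so free the leg.
- button_far (a joint): The same for the button on the far side (+x). Once the leg has moved some 5 mm out of a hole its wall keeps the buttons in; at the next hole they spring out by themselves and lock, provided no finger covers that hole.
- last_hole (a point): Point on the leg's axis at its last pair of holes; moves with the leg. The leg is a level aluminium tube, 28 mm outside, wall 1.5 mm, with four holes 10 mm across and 25 mm apart along each side (+x and -x): the first is where the buttons are at the start, the last lies 75 mm from it towards the clamp. The leg's open end is 20 mm beyond the last hole.
- leg_end (a point): End face of the black rubber foot (38 mm in diameter, 40 mm long) fixed on the leg's free end; on the axis, 128 mm along +y from button_mid at the start. It moves with the leg and is not one of the loose feet. A black rest 18 mm wide stands under the tube 64 to 86 mm along +y from button_mid.
- clamp_top (a point): Centre of the top of the grey split clamp, 84 mm above the bench (screw heads 5 mm more), that holds the steel inner tube the leg slides on: 56 mm (x) by 44 mm (y), centre 145 mm from button_mid towards -y. The jig's aluminium base plate is 80 mm (x) by 300 mm (y), 12 mm high, fixed to the bench.
- tray: Fixed grey kit tray, 170 mm (x) by 330 mm (y), with a larger and a smaller bay. Walls 5 mm thick, 35 mm high over the bench, floor 5 mm thick. Origin under its centre.
- foot_bay (a point): Centre of the floor (5 mm over the bench) of the larger bay of the fixed grey kit tray. Its x and y axes run along the bay's sides: inside it is 160 mm (x) by 185 mm (y).
- carton_bay (a point): Centre of the floor (5 mm over the bench) of the smaller bay of the same tray, beyond the dividing wall towards -y: inside 160 mm (x) by 127 mm (y).
- carton_a_mid (a point): Centre of one of two closed cardboard cartons that look the same, 90 mm (its x) by 60 mm (its y) by 60 mm high, half-way up. One is full and weighs 0.45 to 0.6 kg, the other is nearly empty and weighs 0.15 to 0.25 kg; only lifting tells which. The contents lie in the middle and can shift a few mm.
- carton_b_mid (a point): Centre of the other carton, of the same size.
- foot_1_mid (a point): Centre of a loose black rubber walker foot: an upright ribbed cylinder 38 mm in diameter and 45 mm high, 70 g, half-way up, z along its axis. Three to five such feet stand on the bench; absent ones read None from the start.
- foot_2_mid (a point): Another such loose rubber foot (may be absent).
- foot_3_mid (a point): Another such loose rubber foot (may be absent).
- foot_4_mid (a point): Another such loose rubber foot (may be absent).
- foot_5_mid (a point): Another such loose rubber foot (may be absent).
- tape_roll: Bystander: roll of paper tape lying flat, 60 mm in diameter, 25 mm high. Origin under its centre.
- thread_cone_1: Bystander: standing cone of thread, 68 mm across its foot, 125 mm high. Origin under its centre.
- thread_cone_2: Bystander: another such cone.
Mind the look-alikes: they are no part of the job. What is shaped like the part that bears foot_2_mid but white is not meant.

How it is judged:
At the end, for the whole second after the job is handed in: Leg drawn out 75 mm within 2.5 mm, both buttons out to within 1.5 mm; heavier carton on the floor of the smaller bay, on any face; lighter carton on the bench; every rubber foot that was there in the larger bay, not on top of anything; all at rest (value of joint leg between 0.0725 and 0.0775 m and value of joint each of button_near, button_far below 0.0015 m and ((x of carton_a_mid in the frame of carton_bay between -0.08 and 0.08 m and y of carton_a_mid in the frame of carton_bay between -0.064 and 0.064 m and z of carton_a_mid in the frame of carton_bay below 0.048 m and contact force between carton_a and tray above 3.3 N and height (world z) of carton_b_mid below 0.048 m and contact force between carton_b and tray below 0.2 N) or (x of carton_b_mid in the frame of carton_bay between -0.08 and 0.08 m and y of carton_b_mid in the frame of carton_bay between -0.064 and 0.064 m and z of carton_b_mid in the frame of carton_bay below 0.048 m and contact force between carton_b and tray above 3.3 N and height (world z) of carton_a_mid below 0.048 m and contact force between carton_a and tray below 0.2 N)) and linear speed of each of carton_a, carton_b, foot_1, foot_2, foot_3, foot_4, foot_5 below 0.02 m/s and x of foot_1_mid in the frame of foot_bay between -0.08 and 0.08 m and y of foot_1_mid in the frame of foot_bay between -0.093 and 0.093 m and z of each of foot_1_mid, foot_2_mid, foot_3_mid, foot_4_mid, foot_5_mid in the frame of foot_bay below 0.04 m and x of foot_2_mid in the frame of foot_bay between -0.08 and 0.08 m and y of foot_2_mid in the frame of foot_bay between -0.093 and 0.093 m and x of foot_3_mid in the frame of foot_bay between -0.08 and 0.08 m and y of foot_3_mid in the frame of foot_bay between -0.093 and 0.093 m and x of foot_4_mid in the frame of foot_bay between -0.08 and 0.08 m and y of foot_4_mid in the frame of foot_bay between -0.093 and 0.093 m and x of foot_5_mid in the frame of foot_bay between -0.08 and 0.08 m and y of foot_5_mid in the frame of foot_bay between -0.093 and 0.093 m); the robot touches nothing.
It fails at once if a bystander is pushed more than 60 mm from its place (distance of any of tape_roll, thread_cone_1, thread_cone_2 from where it was at the start of the episode above 0.06 m).
It fails at once if a cone of thread is knocked over (angle between any of thread_cone_1, thread_cone_2's own z axis and vertical above 0.8 rad).
Of foot_1, foot_2, foot_3, foot_4, foot_5 only 3 to 5 are there at a start; the rules pass over those that are not, and their reading is None.
At some moment in a run one of foot_1, foot_2, foot_3, foot_4, foot_5 may be knocked a few centimetres aside while the robot is not near it.
Once in a run the grip may slacken for a moment while it holds something.
It also fails if it takes over 210 s, if anything falls off the work surface, if the arm or the gripper's body presses on something with over 40 N, if the wrist force passes 120 N, or if a joint passes its speed limit or range.

## Working session

There is one attempt and no reset: what is moved stays moved. The work goes in short steps, Python scripts to look and compute and a tool call to move; the robot and the scene stay as the last step left them, time stands still between calls to the robot, and variables do not carry over. Pictures are saved under pics/ and viewed, at most 14 in all, crops included, and the job is handed in when it is done.

Besides the shell and the picture viewer there is one more tool, called after "Request:" as name(argument=value, ...) on one line, values as JSON. play_rows: Moves the arm, as the interface text tells. Its arguments: {"type":"object","properties":{"deltas":{"type":"array","items":{"type":"number","minimum":-1,"maximum":1}},"newtons":{"type":"number"}},"required":["deltas"]}

```bash
mkdir -p pics
cat > h.py <<'E'
import numpy as np, cv2
from scipy.spatial.transform import Rotation as R
from station import sensors, vision, arm
def cam(n):
    m=vision.camera_model(n); a=np.array(m["attitude"],float)
    Rm=a if a.shape==(3,3) else (R.from_rotvec(a).as_matrix() if a.size==3 else R.from_quat(a).as_matrix())
    return m,Rm,np.array(m["position"])
def pt(n,uv,d=None,z=None,c=None):
    m,Rm,p=c or cam(n)
    r=Rm@np.array([(uv[0]-m["cx"])/m["fx"],-(uv[1]-m["cy"])/m["fy"],-1.])
    return p+r*(d if d is not None else (z-p[2])/r[2])
def cloud(n,D,c=None):
    m,Rm,p=c or cam(n)
    v,u=np.mgrid[:D.shape[0],:D.shape[1]]
    r=np.stack([(u-m["cx"])/m["fx"],-(v-m["cy"])/m["fy"],-np.ones(u.shape)],-1)@Rm.T
    return p+r*D[...,None]
E
python3 - <<'E'
from h import *
print(sensors.state())
for n in("scene","top"):
    print(vision.camera_model(n))
    I,D=vision.get_image(n); cv2.imwrite(f"pics/{n}0.png",I); np.savez(f"{n}0",I=I,D=D)
    for q,z in(("button_mid",.062),("leg_end",.062),("clamp_top",.084),("tray",0),("foot_bay",.005),("carton_bay",.005),("carton_a_mid",.03),("foot_1_mid",.0225),("tape_roll",0),("thread_cone_1",0)):
        for d in vision.mark_of(n,q)[:7]:
            if d["conf"]>.2: print(n,q,round(d["conf"],2),np.round(d["uv"]),np.round(pt(n,d["uv"],z=z),3))
E
```

```text
{'time_s': 0.0, 'joint_positions': array([ 9.89996321e-01,  1.50960124e-01,  1.43801983e+00,  2.59071900e-05,
        1.55380521e+00, -1.34001403e-01]), 'joint_vel': array([ 4.40717180e-04,  8.46344051e-04, -8.14315831e-05,  1.05107526e-04,
        1.37911533e-03, -1.84563206e-04]), 'tau': array([-6.59700036e-04, -7.13055182e+01, -5.70863271e+01, -2.77538020e-04,
        8.92456766e-03, -5.58828879e-05]), 'ee_pos': array([0.24832662, 0.5183503 , 0.23869577]), 'tcp_rot': array([-6.95909212e-01, -3.06309291e+00,  1.74034631e-03]), 'contact_force': array([ 0.44020644,  0.14704491, -0.40735225]), 'ft_torque': array([ 0.03861491,  0.0037378 , -0.0256006 ]), 'grip_force': 0.0, 'grip_width': 0.9970045082456819}
{'fx': 431.13785053876, 'fy': 431.13785053876, 'cx': 251.43933435782395, 'cy': 192.04291411972167, 'position': array([1.18154222, 0.64339196, 0.81932811]), 'attitude': array([0.41382109, 1.03526937, 2.19756003])}
scene button_mid 0.65 [219. 201.] [ 0.639 -0.057  0.062]
scene button_mid 0.64 [200. 145.] [ 0.508 -0.308  0.062]
scene leg_end 0.62 [250. 216.] [0.62  0.043 0.062]
scene le
[... 966 characters left out ...]
23 0.055 0.062]
top clamp_top 0.94 [324. 163.] [ 0.665 -0.219  0.084]
top tray 0.67 [343. 247.] [ 0.44  -0.286  0.   ]
top tray 0.32 [192. 210.] [0.534 0.152 0.   ]
top foot_bay 0.94 [320. 247.] [ 0.437 -0.219  0.005]
top foot_bay 0.4 [144. 153.] [0.701 0.305 0.005]
top carton_bay 0.85 [373. 243.] [ 0.454 -0.374  0.005]
top carton_a_mid 0.75 [234. 232.] [0.468 0.025 0.03 ]
top foot_1_mid 0.66 [386. 181.] [ 0.634 -0.411  0.022]
top foot_1_mid 0.64 [168. 240.] [0.442 0.212 0.022]
top tape_roll 0.78 [192. 209.] [0.537 0.153 0.   ]
top tape_roll 0.47 [322. 163.] [ 0.688 -0.228  0.   ]
top thread_cone_1 0.89 [387. 178.] [ 0.649 -0.422  0.   ]
top thread_cone_1 0.87 [142. 151.] [0.709 0.313 0.   ]
```

View pics/top0.png

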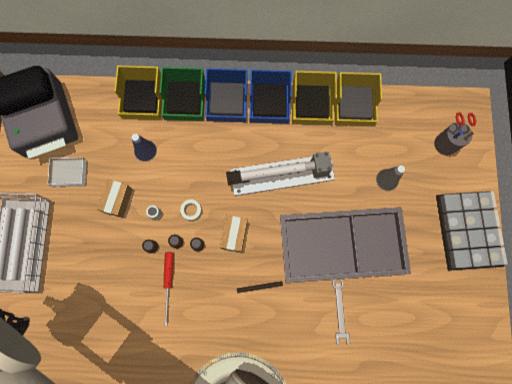

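View pics/scene0.png

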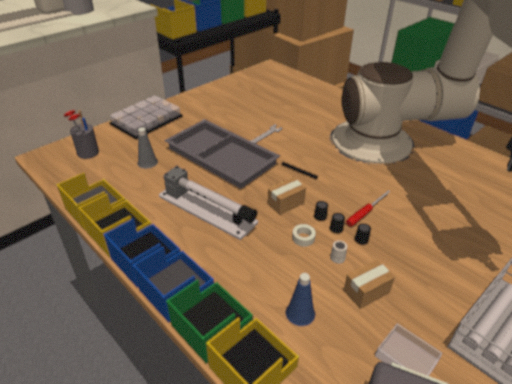

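The overview shows three black feet at top pixels (149,246), (176,241) and (197,244), and a white look-alike at (153,211). The cartons are at (117,199) and (235,234), the tray around (345,245), the jig from (232,178) to (322,163), the cones at (143,148) and (391,178), and the tape at (190,210). I'll measure these with depth.

Run:
```python
from h import *
f=np.load("top0.npz");I,D=f["I"],f["D"];P=cloud("top",D);z=P[...,2]
def near(x,y,r,lo,hi):
    m=(np.hypot(P[...,0]-x,P[...,1]-y)<r)&(z>lo)&(z<hi)&(D>0); return P[m]
for n,uv,zz,lo,hi in(("f",(149,246),.045,.035,.055),("f",(176,241),.045,.035,.055),("f",(197,244),.045,.035,.055),("white",(153,211),.045,.03,.055),("ca",(117,199),.06,.052,.07),("cb",(235,234),.06,.052,.07),("tape",(190,210),.025,.015,.035)):
    q=pt("top",uv,z=zz); c=near(q[0],q[1],.05 if n in("ca","cb") else .03 if n!="tape" else .045,lo,hi)
    if n in("ca","cb"):
        r=cv2.minAreaRect((c[:,:2]*1000).astype(np.float32)); b=cv2.boxPoints(r); print(n,np.round(r[0],0),np.round(r[1],0),r[2])
    print(n,len(c),np.round(q,3),np.round((c.max(0)+c.min(0))/2,3),np.round(c.mean(0),3))
# leg tube top ridge
m=(z>.068)&(z<.095)&(P[...,0]>.58)&(P[...,0]<.72)&(P[...,1]>-.26)&(P[...,1]<.08);c=P[m]
print(len(c));
for y in np.arange(-.24,.08,.02):
    s=c[abs(c[:,1]-y)<.01]
    if len(s):print(round(y,2),len(s),np.round(s.mean(0),3),np.round(s[:,0].min(),3),np.round(s[:,0].max(),3),np.round(s[:,2].max(),3))
m=(z>.022)&(z<.045)&(P[...,1]<-.1)&(P[...,1]>-.5)&(P[...,0]<.57)&(P[...,0]>.3);r=cv2.minAreaRect((P[m][:,:2]*1000).astype(np.float32));print("tray",r,cv2.boxPoints(r))
```

```text
f 130 [0.421 0.26  0.045] [0.422 0.263 0.045] [0.422 0.262 0.046]
f 130 [0.437 0.186 0.045] [0.437 0.192 0.044] [0.438 0.191 0.046]
f 130 [0.431 0.127 0.045] [0.431 0.13  0.045] [0.431 0.13  0.046]
white 137 [0.519 0.256 0.045] [0.517 0.259 0.042] [0.517 0.258 0.045]
ca [552. 369.] [62. 90.] 76.78681182861328
ca 657 [0.548 0.356 0.06 ] [0.549 0.367 0.061] [0.551 0.367 0.061]
cb [462.  27.] [60. 90.] 81.20179748535156
cb 696 [0.46  0.022 0.06 ] [0.461 0.027 0.061] [0.461 0.026 0.061]
tape 226 [0.529 0.155 0.025] [0.529 0.155 0.024] [0.529 0.154 0.025]
1152
-0.24 69 [ 0.664 -0.236  0.081] 0.642 0.696 0.092
-0.22 146 [ 0.665 -0.22   0.084] 0.638 0.697 0.091
-0.2 137 [ 0.665 -0.2    0.083] 0.636 0.694 0.093
-0.18 57 [ 0.66  -0.18   0.074] 0.646 0.688 0.081
-0.16 60 [ 0.654 -0.159  0.074] 0.641 0.669 0.083
-0.14 60 [ 0.651 -0.14   0.074] 0.638 0.666 0.083
-0.12 65 [ 0.647 -0.12   0.073] 0.633 0.662 0.081
-0.1 62 [ 0.643 -0.101  0.074] 0.631 0.658 0.082
-0.08 64 [ 0.639 -0.081  0.074] 0.622 0.655 0.081
-0.06 65 [ 0.634 -0.06   0.074] 0.622 0.648 0.08
-0.04 64 [ 0.631 -0.04   0.075] 0.618 0.645 0.082
-0.02 57 [ 0.628 -0.019  0.075] 0.615 0.641 0.08
-0.0 62 [0.624 0.    0.074] 0.611 0.638 0.082
0.02 82 [0.618 0.02  0.078] 0.601 0.636 0.087
0.04 94 [0.615 0.039 0.078] 0.597 0.637 0.088
0.06 8 [0.627 0.052 0.076] 0.622 0.632 0.079
tray ((444.39703369140625, -284.2710876464844), (188.22549438476562, 349.5566101074219), 5.704949855804443) [[ 333.37646  -119.713806]
 [ 368.1244   -467.53906 ]
 [ 555.4176   -448.82837 ]
 [ 520.6697   -101.00311 ]]
```

Request:
play_rows(deltas=[0, 0, -0.2, 0.1, -0.15, 0, 1, 0, 0, -0.4, 0.2, -0.3, 0, 1, 0, 0, -0.55, 0.3, -0.45, 0, 1, 0, 0, -0.7, 0.4, -0.6, 0, 1, 0, 0, -0.8, 0.5, -0.75, 0, 0.7, 0, 0, -0.9, 0.6, -0.9, 0, 0.6, 0, 0, -0.9, 0.6, -0.9, 0, 0.6, 0, 0, -0.9, 0.6, -0.9, 0, 0.6], newtons=40)

```text
time_s: 2.1
ee_pos: [0.49, 0.1555, 0.2389]
tcp_rot: [1.719, 2.629, -0.001]
contact_force: [-0.4, 1.1, -0.8]
grip_width: 0.595
grip_force: 0.0
```

Request:
play_rows(deltas=[0, 0, -0.1, 0.09, -0.145, -0.03, 0.6, 0, 0, -0.2, 0.18, -0.29, -0.06, 0.6, 0, 0, -0.3, 0.28, -0.43, -0.09, 0.6, 0, 0, -0.3, 0.37, -0.58, -0.12, 0.6, 0, 0, -0.3, 0.37, -0.58, -0.12, 0.6, 0, 0, -0.3, 0.37, -0.58, -0.12, 0.6, 0, 0, -0.3, 0.37, -0.58, -0.12, 0.6, 0, 0, -0.3, 0.37, -0.58, -0.12, 0.6])

```text
time_s: 3.1
ee_pos: [0.6362, -0.0723, 0.1918]
tcp_rot: [2.009, 2.415, 0.001]
contact_force: [0.5, -0.4, -0.6]
grip_width: 0.599
grip_force: 0.0
```

```bash
cat > wl.py <<'E'
from h import *
import sys
s=sensors.state(); c=cam("wrist"); I,D=vision.get_image("wrist"); cv2.imwrite(f"pics/{sys.argv[1]}.png",I)
print("tcp",s["ee_pos"].round(4),"rot",s["tcp_rot"].round(3)); P=cloud("wrist",D,c); z=P[...,2]
y=R.from_rotvec(s["tcp_rot"]).as_matrix()[:,1]; print("yaw_y",np.degrees(np.arctan2(y[1],y[0])).round(1),"F",s["contact_force"].round(1),"w",round(s["grip_width"],3),"campos",c[2].round(3))
for a in sys.argv[2:]:
    q,zz=a.split("@")
    for d in vision.mark_of("wrist",q)[:4]: print(q,round(d["conf"],2),np.round(d["uv"]),pt("wrist",d["uv"],z=float(zz),c=c).round(4))
E
cat > leg.py <<'E'
exec(open("wl.py").read())
m=(z>.069)&(z<.08)&(P[...,0]>.57)&(P[...,0]<.72)&(P[...,1]>-.2)&(P[...,1]<.1)&(D>0);k=P[m]
for yy in np.arange(-.18,.1,.02):
    t=k[abs(k[:,1]-yy)<.005]
    if len(t)>10: print(round(yy,2),len(t),((t[:,0].min()+t[:,0].max())/2).round(4),t[:,2].max().round(4))
E
python3 leg.py w1 button_mid@.062 last_hole@.062 leg_end@.062 clamp_top@.084
```

```text
tcp [ 0.6362 -0.0723  0.1918] rot [2.009e+00 2.415e+00 1.000e-03]
yaw_y 10.5 F [ 0.5 -0.4 -0.6] w 0.599 campos [0.622 0.004 0.325]
button_mid 0.92 [261. 186.] [ 0.6428 -0.0733  0.062 ]
button_mid 0.53 [254.  33.] [0.6134 0.0514 0.062 ]
last_hole 0.97 [257. 256.] [ 0.6531 -0.1458  0.062 ]
leg_end 0.68 [259.  34.] [0.6173 0.0513 0.062 ]
clamp_top 0.61 [261. 328.] [ 0.6694 -0.2124  0.084 ]
-0.18 150 0.6613 0.0742
-0.16 199 0.6575 0.0762
-0.14 213 0.6542 0.076
-0.12 222 0.6495 0.0757
-0.1 241 0.6466 0.0758
-0.08 259 0.6424 0.0759
-0.06 272 0.6386 0.0757
-0.04 297 0.6351 0.0761
-0.02 316 0.6308 0.077
-0.0 344 0.6272 0.0764
0.02 536 0.623 0.08
0.04 598 0.6185 0.08
```

View pics/w1.png

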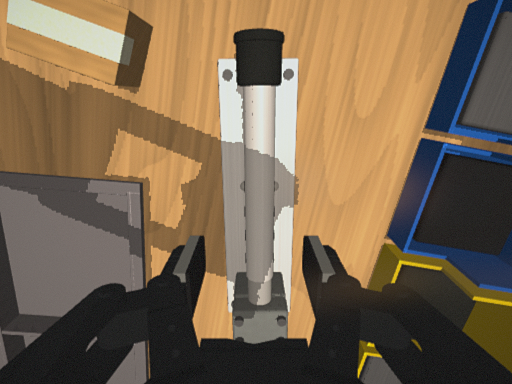

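The wrist picture shows the buttons at about (242,186) and (276,186), the foot end at (259,34) and the clamp at (261,320). So button_mid is about (0.6415, -0.073) and the axis is at 10.7°. I'll descend and squeeze.

Request:
play_rows(deltas=[0, 0, 0, 0.012, 0, -0.12, 0.6, 0, 0, 0, 0.012, 0, -0.24, 0.6, 0, 0, 0, 0.012, 0, -0.31, 0.6, 0, 0, 0, 0.012, 0, -0.355, 0.6, 0, 0, 0, 0.012, 0, -0.355, 0.6, 0, 0, 0, 0.012, 0, -0.355, 0.2, 0, 0, 0, 0.012, 0, -0.355, 0.2, 0, 0, 0, 0.012, 0, -0.355, 0.2], newtons=40)

```text
time_s: 4.35
ee_pos: [0.6418, -0.0737, 0.051]
tcp_rot: [2.009, 2.412, 0.001]
contact_force: [-2.9, -0.5, 6.4]
grip_width: 0.319
grip_force: 39.4
```

Request:
play_rows(deltas=[0, 0, 0, -0.001, 0.006, 0, 0.2, 0, 0, 0, -0.003, 0.016, 0, 0.2, 0, 0, 0, -0.005, 0.027, 0, 0.2, 0, 0, 0, -0.007, 0.038, 0, 0.2, 0, 0, 0, -0.009, 0.049, 0, 0.2, 0, 0, 0, -0.011, 0.059, 0, 0.2, 0, 0, 0, -0.0125, 0.066, 0, 0.2, 0, 0, 0, -0.0125, 0.066, 0, 0.2])

```text
time_s: 5.35
ee_pos: [0.6367, -0.0476, 0.051]
tcp_rot: [2.009, 2.412, 0.0]
contact_force: [-3.8, -4.9, 6.6]
grip_width: 0.32
grip_force: 39.8
```

Request:
play_rows(deltas=[0, 0, 0, 0, 0, 0, 0.6, 0, 0, 0, 0, 0, 0, 0.6, 0, 0, 0, 0, 0, 0, 0.6, 0, 0, 0, 0.005, -0.03, 0, 0.6, 0, 0, 0, 0.0125, -0.066, 0, 0.6, 0, 0, 0, 0.0125, -0.066, 0, 0.6, 0, 0, 0, 0.0125, -0.066, 0, 0.6, 0, 0, 0, 0.0125, -0.066, 0, 0.6])

```text
time_s: 6.35
ee_pos: [0.6412, -0.0732, 0.0493]
tcp_rot: [-2.011, -2.414, 0.0]
contact_force: [-0.9, -0.5, 0.5]
grip_width: 0.601
grip_force: 0.0
```

Run:
```python
from h import *
for n in("wrist","top"):
    s=sensors.state(); c=cam(n); I,D=vision.get_image(n); cv2.imwrite(f"pics/b_{n}.png",I)
    for q in("leg_end","last_hole","button_mid"):
        for d in vision.mark_of(n,q)[:2]: print(n,q,round(d["conf"],2),np.round(d["uv"]),pt(n,d["uv"],z=.062,c=c).round(4))
print(s["ee_pos"])
```

```text
wrist last_hole 0.64 [255. 350.] [ 0.6499 -0.1191  0.062 ]
wrist button_mid 0.92 [256. 267.] [ 0.6418 -0.0709  0.062 ]
top leg_end 0.95 [216. 180.] [0.6106 0.0819 0.062 ]
top last_hole 0.7 [289. 169.] [ 0.6493 -0.1239  0.062 ]
top button_mid 0.61 [273. 167.] [ 0.6546 -0.0787  0.062 ]
[ 0.64125057 -0.07325638  0.04930333]
```

View pics/b_wrist.png

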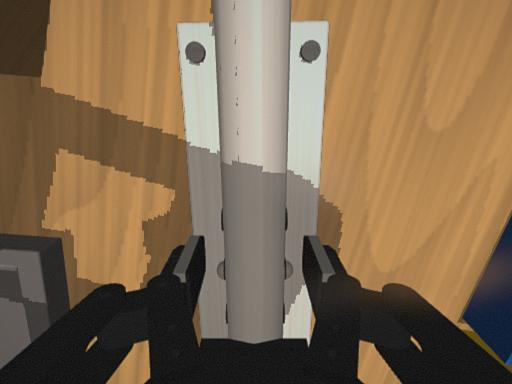

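The leg has moved 25 mm. Both buttons show at (221,269) and (290,269), popped out through the second holes. I'll repeat the squeeze and pull.

Request:
play_rows(deltas=[0, 0, 0, 0, 0, 0, 0.2, 0, 0, 0, 0, 0, 0, 0.2, 0, 0, 0, 0, 0, 0, 0.2, 0, 0, 0, -0.002, 0.011, 0, 0.2, 0, 0, 0, -0.005, 0.027, 0, 0.2, 0, 0, 0, -0.008, 0.043, 0, 0.2, 0, 0, 0, -0.011, 0.058, 0, 0.2, 0, 0, 0, -0.0125, 0.066, 0, 0.2])

```text
time_s: 7.75
ee_pos: [0.6368, -0.048, 0.0496]
tcp_rot: [2.009, 2.412, -0.001]
contact_force: [8.4, -22.6, -2.0]
grip_width: 0.32
grip_force: 39.4
```

Request:
play_rows(deltas=[0, 0, 0, 0, 0, 0, 0.2, 0, 0, 0, 0, 0, 0, 0.6, 0, 0, 0, 0, 0, 0, 0.6, 0, 0, 0, 0, 0, 0, 0.6, 0, 0, 0, 0.005, -0.03, 0, 0.6, 0, 0, 0, 0.0125, -0.066, 0, 0.6, 0, 0, 0, 0.0125, -0.066, 0, 0.6, 0, 0, 0, 0.0125, -0.066, 0, 0.6])

```text
time_s: 8.75
ee_pos: [0.6412, -0.0737, 0.0492]
tcp_rot: [-2.011, -2.413, 0.0]
contact_force: [-0.5, 1.6, 0.3]
grip_width: 0.603
grip_force: 0.0
```

```bash
cat > lg.py <<'E'
from h import *
for n in("wrist","top"):
    s=sensors.state(); c=cam(n); I,D=vision.get_image(n); cv2.imwrite(f"pics/b_{n}.png",I)
    for q in("leg_end","last_hole","button_mid"):
        for d in vision.mark_of(n,q)[:1]: print(n,q,round(d["conf"],2),np.round(d["uv"]),pt(n,d["uv"],z=.062,c=c).round(4))
print(s["ee_pos"])
E
python3 lg.py
```

```text
wrist last_hole 0.87 [256. 309.] [ 0.6457 -0.0948  0.062 ]
wrist button_mid 0.82 [258. 267.] [ 0.6426 -0.0713  0.062 ]
top leg_end 0.69 [207. 179.] [0.6124 0.1066 0.062 ]
top last_hole 0.61 [280. 171.] [ 0.6435 -0.0982  0.062 ]
[ 0.64124349 -0.07317019  0.04929936]
```

Third hole reached: the last hole is now 24 mm from the buttons. One more pull.

Request:
play_rows(deltas=[0, 0, 0, 0, 0, 0, 0.2, 0, 0, 0, 0, 0, 0, 0.2, 0, 0, 0, 0, 0, 0, 0.2, 0, 0, 0, -0.002, 0.011, 0, 0.2, 0, 0, 0, -0.005, 0.027, 0, 0.2, 0, 0, 0, -0.008, 0.043, 0, 0.2, 0, 0, 0, -0.011, 0.058, 0, 0.2, 0, 0, 0, -0.012, 0.064, 0, 0.2])

```text
time_s: 10.15
ee_pos: [0.6368, -0.0483, 0.0496]
tcp_rot: [2.01, 2.413, -0.001]
contact_force: [6.7, -13.0, 1.0]
grip_width: 0.321
grip_force: 40.4
```

Request:
play_rows(deltas=[0, 0, 0, 0, 0, 0, 0.2, 0, 0, 0, 0, 0, 0, 0.6, 0, 0, 0, 0, 0, 0, 0.6, 0, 0, 0, 0, 0, 0, 0.6, 0, 0, 0, 0, 0, 0.1, 0.6, 0, 0, 0, 0, 0, 0.2, 0.6, 0, 0, 0, 0, -0.05, 0.3, 0.6, 0, 0, 0, 0, -0.05, 0.3, 0.6])

```text
time_s: 11.15
ee_pos: [0.6375, -0.069, 0.1726]
tcp_rot: [2.009, 2.409, 0.003]
contact_force: [-0.5, 0.4, -1.0]
grip_width: 0.599
grip_force: 0.0
```

```bash
python3 lg.py
```

```text
wrist last_hole 0.58 [258. 194.] [ 0.6416 -0.072   0.062 ]
wrist button_mid 0.69 [261. 196.] [ 0.6452 -0.0735  0.062 ]
top leg_end 0.78 [200. 181.] [0.6051 0.1279 0.062 ]
top last_hole 0.92 [273. 170.] [ 0.6455 -0.0774  0.062 ]
top button_mid 0.97 [272. 168.] [ 0.6522 -0.077   0.062 ]
[ 0.63596016 -0.06750885  0.16798175]
```

View pics/b_wrist.png

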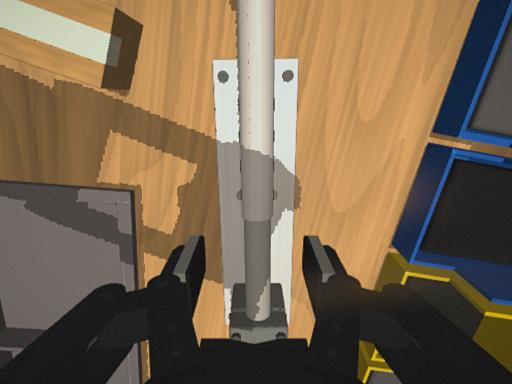

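Leg done: the buttons are out at (240,195) and (276,195), and the last hole coincides with button_mid. Now the near carton.

Request:
play_rows(deltas=[0, 0, 0.1, 0, 0, 0.1, 0.6, 0, 0, 0.3, -0.08, 0.05, 0.15, 0.6, 0, 0, 0.5, -0.2, 0.12, 0.15, 0.9, 0, 0, 0.7, -0.32, 0.18, 0.15, 1, 0, 0, 0.9, -0.43, 0.235, 0.15, 1, 0, 0, 0.95, -0.43, 0.235, 0.15, 1, 0, 0, 0.95, -0.43, 0.235, 0.15, 1, 0, 0, 0.95, -0.43, 0.235, 0.15, 1])

```text
time_s: 12.55
ee_pos: [0.4647, 0.026, 0.229]
tcp_rot: [-0.995, -2.98, 0.0]
contact_force: [-0.5, -0.1, -0.6]
grip_width: 0.995
grip_force: 0.0
```

Request:
play_rows(deltas=[0, 0, 0.2, 0, 0, 0, 1, 0, 0, 0.4, 0, 0, 0, 1, 0, 0, 0.62, 0, 0, 0, 1, 0, 0, 0.62, 0, 0, 0, 1, 0, 0, 0.62, 0, 0, 0, 1, 0, 0, 0.62, 0, 0, 0, 1, 0, 0, 0.62, 0, 0, 0, 1, 0, 0, 0.62, 0, 0, 0, 1])

```text
time_s: 13.55
ee_pos: [0.4644, 0.0261, 0.2293]
tcp_rot: [0.246, 3.132, -0.0]
contact_force: [-0.2, -0.2, -0.4]
grip_width: 1.0
grip_force: 0.0
```

```bash
cat > cart.py <<'E'
exec(open("wl.py").read())
m=(z>.05)&(z<.068)&(D>0)&(np.hypot(P[...,0]-s["ee_pos"][0],P[...,1]-s["ee_pos"][1])<.09)
n,l,st,_=cv2.connectedComponentsWithStats(m.astype(np.uint8)); i=1+st[1:,4].argmax(); k=P[l==i]
r=cv2.minAreaRect((k[:,:2]*1000).astype(np.float32)); print(r,k[:,2].mean())
E
python3 cart.py w3 carton_a_mid@.03 foot_1_mid@.0225
```

```text
tcp [0.4644 0.0261 0.2293] rot [ 0.246  3.132 -0.   ]
yaw_y 81.0 F [-0.2 -0.2 -0.4] w 1.0 campos [0.387 0.038 0.363]
foot_1_mid 0.57 [395. 120.] [0.4375 0.1909 0.0225]
((464.31915283203125, 27.463512420654297), (60.15924835205078, 91.38934326171875), 81.004638671875) 0.058797184405495216
```

Request:
play_rows(deltas=[0, 0, 0, 0, 0.003, -0.14, 1, 0, 0, 0, 0, 0.003, -0.28, 1, 0, 0, 0, 0, 0.003, -0.4, 1, 0, 0, 0, 0, 0.003, -0.48, 1, 0, 0, 0, 0, 0.003, -0.515, 1, 0, 0, 0, 0, 0.003, -0.515, 0.5, 0, 0, 0, 0, 0.003, -0.515, 0.5, 0, 0, 0, 0, 0.003, -0.515, 0.5], newtons=50)

```text
time_s: 14.7
ee_pos: [0.4652, 0.0273, 0.0244]
tcp_rot: [0.245, 3.13, -0.0]
contact_force: [-0.7, 0.3, 6.7]
grip_width: 0.696
grip_force: 54.7
```

Request:
play_rows(deltas=[0, 0, 0, 0, 0, 0, 0.5, 0, 0, 0, 0, 0, 0.05, 0.5, 0, 0, 0, 0, 0, 0.1, 0.5, 0, 0, 0, 0, 0, 0.15, 0.5, 0, 0, 0, 0, 0, 0.15, 0.5, 0, 0, 0, 0, 0, 0.15, 0.5, 0, 0, 0, 0, 0, 0.15, 0.5, 0, 0, 0, 0, 0, 0.15, 0.5])

```text
time_s: 15.7
ee_pos: [0.4642, 0.0273, 0.0827]
tcp_rot: [-0.245, -3.131, 0.0]
contact_force: [1.2, -0.0, -1.2]
grip_width: 0.695
grip_force: 54.3
```

Run:
```python
from h import *
F=[]
for i in range(8):
    I,D=vision.get_image("scene"); s=sensors.state(); F.append(s["contact_force"])
print(np.round(F,1),np.mean(F,0),s["ft_torque"],s["tau"].round(1),s["grip_width"])
for d in vision.mark_of("scene","carton_a_mid")[:3]: print(d, pt("scene",d["uv"],D[int(d["uv"][1]),int(d["uv"][0])]))
```

```text
[[ 0.   0.9 -1.6]
 [ 0.1  0.4 -1.3]
 [ 0.1  0.9 -1.5]
 [ 0.5 -1.3 -1.8]
 [ 0.2  0.7 -1.4]
 [-1.   0.  -1.7]
 [-0.4 -0.6 -1.7]
 [ 0.3  0.8 -2.4]] [-0.02403719  0.23414718 -1.67533888] [0.01422223 0.00203205 0.00792856] [ -0.  -54.5 -51.5  -0.    0.   -0. ] 0.7013705963105178
{'uv': [288.3, 177.6], 'conf': 0.66} [0.48134379 0.04500833 0.11562313]
```

About 1.7 N, so this carton is the light one. I'll set it back on the bench and go to the other.

Request:
play_rows(deltas=[0, 0, 0, 0, 0, -0.06, 0.5, 0, 0, 0, 0, 0, -0.11, 0.5, 0, 0, 0, 0, 0, -0.14, 0.5, 0, 0, 0, 0, 0, -0.149, 0.5, 0, 0, 0, 0, 0, -0.149, 0.5, 0, 0, 0, 0, 0, -0.149, 1, 0, 0, 0, 0, 0, -0.149, 1, 0, 0, 0, 0, 0, -0.149, 1])

```text
time_s: 17.15
ee_pos: [0.4646, 0.0273, 0.0238]
tcp_rot: [0.245, 3.132, -0.0]
contact_force: [-0.8, 0.4, 0.3]
grip_width: 1.002
grip_force: 0.0
```

Request:
play_rows(deltas=[0, 0, 0, 0, 0, 0.1, 1, 0, 0, 0, 0, 0, 0.25, 1, 0, 0, 0, 0, 0, 0.4, 1, 0, 0, 0, 0, 0.1, 0.45, 1, 0, 0, 0, 0.05, 0.25, 0.45, 1, 0, 0, -0.05, 0.1, 0.4, 0.45, 1, 0, 0, -0.1, 0.15, 0.55, 0.45, 1, 0, 0, -0.1, 0.2, 0.7, 0.45, 1])

```text
time_s: 18.15
ee_pos: [0.5438, 0.3066, 0.2036]
tcp_rot: [0.369, 3.12, -0.0]
contact_force: [-0.3, -0.9, -0.2]
grip_width: 0.998
grip_force: 0.0
```

Request:
play_rows(deltas=[0, 0, 0, 0.018, 0.154, 0, 1, 0, 0, 0, 0.018, 0.154, 0, 1, 0, 0, 0, 0.018, 0.154, 0, 1, 0, 0, 0, 0.018, 0.154, 0, 1, 0, 0, 0, 0.018, 0.154, 0, 1, 0, 0, 0, 0.018, 0.154, 0, 1, 0, 0, 0, 0.018, 0.154, 0, 1, 0, 0, 0, 0.018, 0.154, 0, 1])

```text
time_s: 19.15
ee_pos: [0.5507, 0.366, 0.2037]
tcp_rot: [0.368, 3.12, -0.0]
contact_force: [-0.1, 0.8, -0.2]
grip_width: 0.999
grip_force: 0.0
```

```bash
python3 cart.py w4 carton_a_mid@.03
```

```text
tcp [0.5507 0.366  0.2037] rot [ 0.368  3.12  -0.   ]
yaw_y 76.5 F [-0.1  0.8 -0.2] w 0.999 campos [0.475 0.384 0.337]
((554.9034423828125, 370.59521484375), (60.040287017822266, 90.5774917602539), 76.66461944580078) 0.058778086303247955
```

Request:
play_rows(deltas=[0, 0, 0, 0.009, 0.006, -0.14, 1, 0, 0, 0, 0.009, 0.006, -0.28, 1, 0, 0, 0, 0.009, 0.006, -0.38, 1, 0, 0, 0, 0.009, 0.006, -0.452, 1, 0, 0, 0, 0.009, 0.006, -0.452, 1, 0, 0, 0, 0.009, 0.006, -0.452, 0.5, 0, 0, 0, 0.009, 0.006, -0.452, 0.5, 0, 0, 0, 0.009, 0.006, -0.452, 0.5], newtons=70)

```text
time_s: 20.25
ee_pos: [0.5552, 0.3691, 0.0251]
tcp_rot: [0.367, 3.117, 0.003]
contact_force: [0.4, 2.6, 6.0]
grip_width: 0.697
grip_force: 77.7
```

Request:
play_rows(deltas=[0, 0, 0, 0, 0, 0, 0.5, 0, 0, 0, 0, 0, 0.05, 0.5, 0, 0, 0, 0, 0, 0.15, 0.5, 0, 0, 0, 0, 0, 0.25, 0.5, 0, 0, 0, 0, 0, 0.35, 0.5, 0, 0, 0, 0, 0, 0.4, 0.5, 0, 0, 0, 0, 0, 0.4, 0.5, 0, 0, 0, 0, 0, 0.4, 0.5])

```text
time_s: 21.25
ee_pos: [0.5538, 0.3682, 0.1811]
tcp_rot: [-0.368, -3.118, 0.002]
contact_force: [0.2, -1.0, -6.0]
grip_width: 0.694
grip_force: 77.7
```

Request:
play_rows(deltas=[0, 0, 0, -0.01, -0.06, 0, 0.5, 0, 0, 0.05, -0.025, -0.18, 0, 0.5, 0, 0, 0.08, -0.04, -0.3, 0, 0.5, 0, 0, 0.11, -0.06, -0.42, 0, 0.5, 0, 0, 0.14, -0.075, -0.54, 0, 0.5, 0, 0, 0.17, -0.09, -0.66, 0, 0.5, 0, 0, 0.2, -0.11, -0.78, 0, 0.5, 0, 0, 0.21, -0.126, -0.9, 0, 0.5])

```text
time_s: 22.25
ee_pos: [0.5028, 0.0071, 0.1814]
tcp_rot: [-0.109, -3.137, -0.0]
contact_force: [0.9, -1.2, -5.0]
grip_width: 0.696
grip_force: 77.7
```

Request:
play_rows(deltas=[0, 0, 0.02, -0.01, -0.12, 0, 0.5, 0, 0, 0.05, -0.025, -0.24, 0, 0.5, 0, 0, 0.08, -0.04, -0.36, 0, 0.5, 0, 0, 0.11, -0.06, -0.48, 0, 0.5, 0, 0, 0.14, -0.075, -0.6, 0, 0.5, 0, 0, 0.17, -0.09, -0.72, 0, 0.5, 0, 0, 0.2, -0.11, -0.85, 0, 0.5, 0, 0, 0.21, -0.126, -0.97, 0, 0.5])

```text
time_s: 23.25
ee_pos: [0.4525, -0.3809, 0.1811]
tcp_rot: [0.15, -3.136, -0.003]
contact_force: [0.8, -0.3, -5.2]
grip_width: 0.699
grip_force: 77.7
```

```bash
python3 wl.py w5 carton_bay@.005 foot_bay@.005
```

```text
tcp [ 0.4525 -0.3809  0.1811] rot [ 1.500e-01 -3.136e+00 -3.000e-03]
yaw_y 95.5 F [ 0.8 -0.3 -5.2] w 0.699 campos [ 0.375 -0.389  0.315]
foot_bay 0.82 [403. 173.] [ 0.4375 -0.2208  0.005 ]
```

View pics/w5.png

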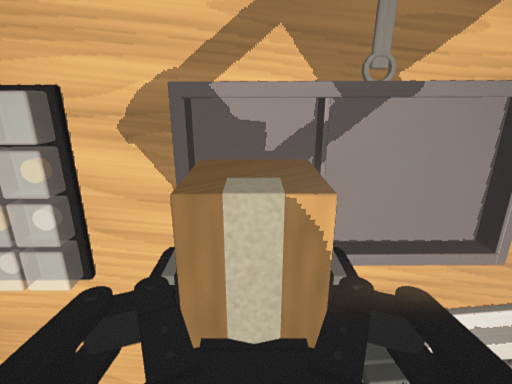

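The wrist image shows the carton held level, with the small bay spanning columns 185–320. The foot_bay fix (0.4375, -0.2208) implies the small bay's centre is at (0.4535, -0.381), directly below. Lowering.

Request:
play_rows(deltas=[0, 0, 0, 0, 0, -0.1, 0.5, 0, 0, 0, 0, 0, -0.2, 0.5, 0, 0, 0, 0, 0, -0.28, 0.5, 0, 0, 0, 0, 0, -0.34, 0.5, 0, 0, 0, 0, 0, -0.365, 0.5, 0, 0, 0, 0, 0, -0.376, 0.5, 0, 0, 0, 0, 0, -0.376, 0.5, 0, 0, 0, 0, 0, -0.376, 0.5])

```text
time_s: 24.4
ee_pos: [0.4538, -0.3797, 0.0333]
tcp_rot: [-0.149, 3.137, -0.002]
contact_force: [0.4, 0.4, -5.5]
grip_width: 0.696
grip_force: 82.5
```

Request:
play_rows(deltas=[0, 0, 0, 0, 0, 0, 0.9, 0, 0, 0, 0, 0, 0, 0.9, 0, 0, 0, 0, 0, 0, 0.9, 0, 0, 0, 0, 0, 0, 0.9, 0, 0, 0, 0, 0, 0.1, 0.9, 0, 0, 0, 0, 0, 0.22, 0.9, 0, 0, 0, 0, 0, 0.36, 0.9, 0, 0, 0, 0, 0, 0.45, 0.9])

```text
time_s: 25.4
ee_pos: [0.4537, -0.3797, 0.2154]
tcp_rot: [-0.149, 3.136, -0.003]
contact_force: [-0.0, 0.6, -0.6]
grip_width: 0.902
grip_force: 0.0
```

```bash
python3 cart.py w6
python3 - <<'E'
from h import *
for n in("top","scene"):
  I,D=vision.get_image(n); P=cloud(n,D); z=P[...,2]; cv2.imwrite(f"pics/{n}2.png",I)
  for d in vision.mark_of(n,"foot_1_mid"): print(n,round(d["conf"],2),np.round(d["uv"]),pt(n,d["uv"],z=.0225).round(3))
  if n=="top":
    g=I.max(2); m=(z>.03)&(z<.055)&(g<70)&(P[...,0]<.62)&(P[...,1]>-.1)
    k,l,st,ce=cv2.connectedComponentsWithStats(m.astype(np.uint8))
    for i in range(1,k):
      if st[i,4]>60: print(st[i],P[l==i].mean(0).round(3))
E
```

```text
tcp [ 0.4537 -0.3797  0.2154] rot [-1.490e-01  3.136e+00 -3.000e-03]
yaw_y 95.5 F [-0.   0.6 -0.6] w 0.902 campos [ 0.376 -0.387  0.349]
((452.96478271484375, -379.55859375), (90.5750503540039, 60.08314895629883), 5.341619968414307) 0.06372524525969447
top 0.71 [173. 239.] [0.443 0.199 0.022]
scene 0.82 [337. 224.] [0.441 0.192 0.022]
```

Request:
play_rows(deltas=[0, 0, -0.1, 0, 0.12, 0, 0.9, 0, 0, -0.25, 0, 0.27, 0, 0.9, 0, 0, -0.4, 0, 0.42, 0, 0.62, 0, 0, -0.55, 0, 0.57, 0, 0.62, 0, 0, -0.7, 0, 0.72, 0, 0.62, 0, 0, -0.85, 0, 0.87, 0, 0.62, 0, 0, -1, 0, 1, 0, 0.62, 0, 0, -1, 0, 1, 0, 0.62])

```text
time_s: 26.65
ee_pos: [0.4528, 0.0234, 0.2113]
tcp_rot: [-1.059, -2.956, 0.0]
contact_force: [-0.9, 0.2, 0.1]
grip_width: 0.622
grip_force: 0.0
```

Request:
play_rows(deltas=[0, 0, 0, -0.055, 0.14, 0, 0.62, 0, 0, 0, -0.055, 0.275, 0, 0.62, 0, 0, 0, -0.055, 0.275, 0, 0.62, 0, 0, 0, -0.055, 0.275, 0, 0.62, 0, 0, 0, -0.055, 0.275, 0, 0.62, 0, 0, 0, -0.055, 0.275, 0, 0.62, 0, 0, 0, -0.055, 0.275, 0, 0.62, 0, 0, 0, -0.055, 0.275, 0, 0.62])

```text
time_s: 27.65
ee_pos: [0.4315, 0.1303, 0.2125]
tcp_rot: [1.063, 2.956, -0.0]
contact_force: [0.3, 0.1, 1.0]
grip_width: 0.62
grip_force: 0.0
```

```bash
cat > feet.py <<'E'
exec(open("wl.py").read())
g=I.max(2); m=((z>.038)&(z<.052)&(g<110)&(D>0)).astype(np.uint8)
m=cv2.morphologyEx(m,cv2.MORPH_OPEN,np.ones((3,3),np.uint8))
k,l,st,ce=cv2.connectedComponentsWithStats(m)
for i in range(1,k):
  if st[i,4]>150:
    q=P[l==i]; print("foot",st[i],((q.max(0)+q.min(0))/2).round(4),q.mean(0).round(4),np.ptp(q,0).round(3),g[l==i].mean())
E
python3 feet.py w7 foot_1_mid@.0225
```

```text
tcp [0.4315 0.1303 0.2125] rot [ 1.063  2.956 -0.   ]
yaw_y 50.4 F [0.3 0.1 1. ] w 0.62 campos [0.371 0.18  0.346]
foot_1_mid 0.88 [303. 137.] [0.4379 0.1938 0.0225]
foot_1_mid 0.32 [ 62. 322.] [ 0.4302 -0.1998  0.0225]
foot [ 336   64   38   38 1100] [0.4239 0.2625 0.0423] [0.4236 0.2623 0.0439] [0.034 0.034 0.008] 73.93454545454546
foot [289 125  34  34 735] [0.4396 0.1919 0.0421] [0.4388 0.1923 0.0438] [0.034 0.034 0.008] 74.42857142857143
foot [393 150  23  22 390] [0.5196 0.259  0.0441] [0.5193 0.2592 0.044 ] [0.023 0.024 0.004] 100.0923076923077
foot [240 158  32  33 838] [0.4333 0.1308 0.0422] [0.4331 0.1313 0.0439] [0.034 0.034 0.008] 65.00596658711217
foot [200 206  45  62 316] [0.467  0.0571 0.045 ] [0.4639 0.0576 0.0452] [0.087 0.014 0.014] 91.19620253164557
foot [498 246  14  30 293] [0.6994 0.2909 0.045 ] [0.6961 0.2878 0.0441] [0.029 0.024 0.014] 73.68259385665529
```

View pics/w7.png

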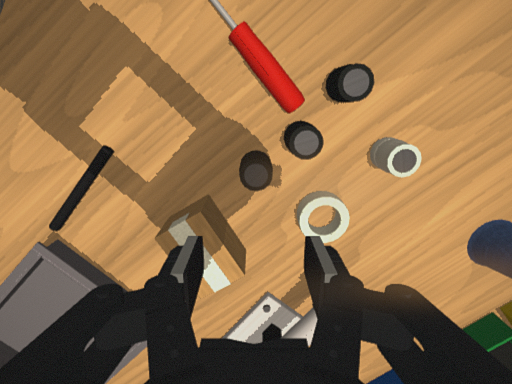

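Three black feet at (255,171), (303,140) and (349,83); the white tube at (396,157) stays put. I'll grasp the nearest, at (0.433, 0.131).

Request:
play_rows(deltas=[0, 0, 0, 0.004, 0.002, -0.13, 0.62, 0, 0, 0, 0.004, 0.002, -0.26, 0.62, 0, 0, 0, 0.004, 0.002, -0.39, 0.62, 0, 0, 0, 0.004, 0.002, -0.49, 0.62, 0, 0, 0, 0.004, 0.002, -0.49, 0.62, 0, 0, 0, 0.004, 0.002, -0.49, 0.3, 0, 0, 0, 0.004, 0.002, -0.49, 0.3, 0, 0, 0, 0.004, 0.002, -0.49, 0.3], newtons=35)

```text
time_s: 28.75
ee_pos: [0.4341, 0.1314, 0.018]
tcp_rot: [1.062, 2.954, 0.002]
contact_force: [-1.4, 0.2, 10.5]
grip_width: 0.432
grip_force: 35.9
```

Request:
play_rows(deltas=[0, 0, 0, 0, 0, 0.08, 0.3, 0, 0, 0, 0, 0, 0.2, 0.3, 0, 0, 0, 0, 0, 0.3, 0.3, 0, 0, 0, 0, -0.06, 0.35, 0.3, 0, 0, 0, 0, -0.18, 0.35, 0.3, 0, 0, 0, 0, -0.3, 0.35, 0.3, 0, 0, 0, 0, -0.42, 0.35, 0.3, 0, 0, 0, 0, -0.54, 0.35, 0.3])

```text
time_s: 29.75
ee_pos: [0.433, -0.0863, 0.1575]
tcp_rot: [1.062, 2.955, -0.0]
contact_force: [1.0, 0.0, 0.0]
grip_width: 0.435
grip_force: 35.4
```

Request:
play_rows(deltas=[0, 0, 0, 0.01, -0.12, 0, 0.3, 0, 0, 0, 0.02, -0.24, 0, 0.3, 0, 0, 0, 0.024, -0.36, 0, 0.3, 0, 0, 0, 0.024, -0.474, 0, 0.3, 0, 0, 0, 0.024, -0.474, -0.12, 0.3, 0, 0, 0, 0.024, -0.474, -0.24, 0.3, 0, 0, 0, 0.024, -0.474, -0.325, 0.3, 0, 0, 0, 0.024, -0.474, -0.328, 0.3])

```text
time_s: 30.75
ee_pos: [0.4422, -0.2739, 0.0245]
tcp_rot: [-1.062, -2.954, -0.001]
contact_force: [-0.0, -0.3, 0.0]
grip_width: 0.435
grip_force: 36.8
```

Request:
play_rows(deltas=[0, 0, 0, 0, 0, 0, 0.3, 0, 0, 0, 0, 0, 0, 0.62, 0, 0, 0, 0, 0, 0, 0.62, 0, 0, 0, 0, 0, 0.12, 0.62, 0, 0, 0, 0, 0, 0.26, 0.62, 0, 0, 0, 0, 0, 0.4, 0.62, 0, 0, 0, 0, 0.1, 0.45, 0.62, 0, 0, 0, 0, 0.24, 0.45, 0.62])

```text
time_s: 31.75
ee_pos: [0.443, -0.1782, 0.2075]
tcp_rot: [1.065, 2.952, -0.001]
contact_force: [1.6, 0.3, 0.3]
grip_width: 0.619
grip_force: 0.0
```

Request:
play_rows(deltas=[0, 0, 0, 0, 0.12, 0, 0.62, 0, 0, 0, 0, 0.26, 0, 0.62, 0, 0, 0, 0, 0.4, 0, 0.62, 0, 0, 0, 0, 0.54, 0, 0.62, 0, 0, 0, 0, 0.68, 0, 0.62, 0, 0, 0, -0.01, 0.82, 0, 0.62, 0, 0, 0, -0.01, 0.92, 0, 0.62, 0, 0, 0, -0.01, 0.92, 0, 0.62])

```text
time_s: 32.75
ee_pos: [0.4382, 0.1919, 0.2056]
tcp_rot: [1.058, 2.958, 0.001]
contact_force: [0.4, -0.2, -0.5]
grip_width: 0.618
grip_force: 0.0
```

```bash
python3 feet.py w8
```

```text
tcp [0.4382 0.1919 0.2056] rot [1.058e+00 2.958e+00 1.000e-03]
yaw_y 50.6 F [ 0.4 -0.2 -0.5] w 0.618 campos [0.378 0.241 0.339]
foot [283 102  36  36 918] [0.4238 0.2626 0.0422] [0.4237 0.2626 0.0439] [0.034 0.034 0.008] 73.84967320261438
foot [239 159  33  34 871] [0.4398 0.1921 0.0424] [0.4393 0.1926 0.0439] [0.034 0.035 0.009] 63.51320321469575
foot [142 237  27  20 184] [0.434  0.0546 0.045 ] [0.4323 0.0601 0.0451] [0.027 0.02  0.014] 85.08695652173913
foot [451 271  40  32 513] [0.6983 0.303  0.045 ] [0.6925 0.3007 0.0449] [0.026 0.048 0.014] 77.51851851851852
```

Request:
play_rows(deltas=[0, 0, 0, 0.003, 0.001, -0.13, 0.62, 0, 0, 0, 0.003, 0.001, -0.26, 0.62, 0, 0, 0, 0.003, 0.001, -0.38, 0.62, 0, 0, 0, 0.003, 0.001, -0.47, 0.62, 0, 0, 0, 0.003, 0.001, -0.47, 0.62, 0, 0, 0, 0.003, 0.001, -0.47, 0.3, 0, 0, 0, 0.003, 0.001, -0.47, 0.3, 0, 0, 0, 0.003, 0.001, -0.47, 0.3])

```text
time_s: 33.8
ee_pos: [0.4409, 0.1901, 0.0189]
tcp_rot: [1.062, 2.954, 0.002]
contact_force: [-0.4, -2.1, 10.2]
grip_width: 0.436
grip_force: 35.9
```

Request:
play_rows(deltas=[0, 0, 0, 0, 0, 0.08, 0.3, 0, 0, 0, 0, 0, 0.2, 0.3, 0, 0, 0, 0, -0.05, 0.3, 0.3, 0, 0, 0, 0, -0.15, 0.35, 0.3, 0, 0, 0, 0, -0.28, 0.35, 0.3, 0, 0, 0, 0, -0.41, 0.35, 0.3, 0, 0, 0, 0, -0.54, 0.35, 0.3, 0, 0, 0, 0, -0.67, 0.35, 0.3])

```text
time_s: 34.8
ee_pos: [0.4398, -0.0796, 0.1584]
tcp_rot: [1.062, 2.955, -0.0]
contact_force: [1.2, -0.2, -1.3]
grip_width: 0.436
grip_force: 35.3
```

Request:
play_rows(deltas=[0, 0, 0, 0.02, -0.1, 0, 0.3, 0, 0, 0, 0.05, -0.2, 0, 0.3, 0, 0, 0, 0.08, -0.314, 0, 0.3, 0, 0, 0, 0.08, -0.314, -0.1, 0.3, 0, 0, 0, 0.08, -0.314, -0.2, 0.3, 0, 0, 0, 0.08, -0.314, -0.29, 0.3, 0, 0, 0, 0.08, -0.314, -0.33, 0.3, 0, 0, 0, 0.08, -0.314, -0.33, 0.3])

```text
time_s: 35.8
ee_pos: [0.472, -0.2036, 0.0255]
tcp_rot: [-1.063, -2.956, 0.0]
contact_force: [-0.2, -0.4, -0.1]
grip_width: 0.436
grip_force: 36.2
```

Request:
play_rows(deltas=[0, 0, 0, 0, 0, 0, 0.62, 0, 0, 0, 0, 0, 0, 0.62, 0, 0, 0, 0, 0, 0, 0.62, 0, 0, 0, 0, 0, 0.12, 0.62, 0, 0, 0, 0, 0, 0.26, 0.62, 0, 0, 0, 0, 0, 0.4, 0.62, 0, 0, 0, -0.03, 0.1, 0.45, 0.62, 0, 0, 0, -0.06, 0.24, 0.45, 0.62])

```text
time_s: 36.8
ee_pos: [0.4481, -0.1073, 0.2072]
tcp_rot: [1.065, 2.952, -0.0]
contact_force: [0.4, 1.6, -0.8]
grip_width: 0.62
grip_force: 0.0
```

Request:
play_rows(deltas=[0, 0, 0, -0.01, 0.12, 0, 0.62, 0, 0, 0, -0.02, 0.26, 0, 0.62, 0, 0, 0, -0.03, 0.4, 0, 0.62, 0, 0, 0, -0.04, 0.54, 0, 0.62, 0, 0, 0, -0.05, 0.68, 0, 0.62, 0, 0, 0, -0.06, 0.82, 0, 0.62, 0, 0, 0, -0.06, 0.92, 0, 0.62, 0, 0, 0, -0.06, 0.92, 0, 0.62])

```text
time_s: 37.8
ee_pos: [0.4234, 0.2626, 0.2052]
tcp_rot: [-1.058, -2.958, -0.0]
contact_force: [-0.3, -1.2, 0.4]
grip_width: 0.62
grip_force: 0.0
```

```bash
python3 feet.py w9
```

```text
tcp [0.4234 0.2626 0.2052] rot [-1.058 -2.958 -0.   ]
yaw_y 50.6 F [-0.3 -1.2  0.4] w 0.62 campos [0.363 0.312 0.339]
foot [238 159  34  34 889] [0.424  0.2629 0.0423] [0.4234 0.2632 0.0439] [0.034 0.035 0.008] 62.30258717660293
```

Request:
play_rows(deltas=[0, 0, 0, 0, 0.001, -0.13, 0.62, 0, 0, 0, 0, 0.001, -0.26, 0.62, 0, 0, 0, 0, 0.001, -0.38, 0.62, 0, 0, 0, 0, 0.001, -0.47, 0.62, 0, 0, 0, 0, 0.001, -0.47, 0.62, 0, 0, 0, 0, 0.001, -0.47, 0.3, 0, 0, 0, 0, 0.001, -0.47, 0.3, 0, 0, 0, 0, 0.001, -0.47, 0.3])

```text
time_s: 38.85
ee_pos: [0.4249, 0.2611, 0.0189]
tcp_rot: [1.062, 2.954, 0.002]
contact_force: [-1.0, -2.6, 9.6]
grip_width: 0.436
grip_force: 35.9
```

Request:
play_rows(deltas=[0, 0, 0, 0, 0, 0.08, 0.3, 0, 0, 0, 0, 0, 0.2, 0.3, 0, 0, 0, 0, -0.05, 0.3, 0.3, 0, 0, 0, 0, -0.18, 0.35, 0.3, 0, 0, 0, 0, -0.32, 0.35, 0.3, 0, 0, 0, 0, -0.46, 0.35, 0.3, 0, 0, 0, 0, -0.6, 0.35, 0.3, 0, 0, 0, 0, -0.74, 0.35, 0.3])

```text
time_s: 39.85
ee_pos: [0.4237, -0.0369, 0.1583]
tcp_rot: [1.062, 2.955, 0.0]
contact_force: [0.7, -0.1, -0.4]
grip_width: 0.434
grip_force: 35.4
```

Request:
play_rows(deltas=[0, 0, 0, -0.01, -0.12, 0, 0.3, 0, 0, 0, -0.03, -0.24, 0, 0.3, 0, 0, 0, -0.046, -0.36, 0, 0.3, 0, 0, 0, -0.046, -0.42, 0, 0.3, 0, 0, 0, -0.046, -0.42, -0.12, 0.3, 0, 0, 0, -0.046, -0.42, -0.24, 0.3, 0, 0, 0, -0.046, -0.42, -0.32, 0.3, 0, 0, 0, -0.046, -0.42, -0.33, 0.3])

```text
time_s: 40.85
ee_pos: [0.4049, -0.2027, 0.0245]
tcp_rot: [-1.062, -2.954, -0.001]
contact_force: [-0.6, -0.5, 0.3]
grip_width: 0.432
grip_force: 35.6
```

Request:
play_rows(deltas=[0, 0, 0, 0, 0, 0, 0.3, 0, 0, 0, 0, 0, 0, 0.58, 0, 0, 0, 0, 0, 0, 0.58, 0, 0, 0, 0, 0, 0.12, 0.58, 0, 0, 0, 0, 0, 0.26, 0.58, 0, 0, 0, 0, 0, 0.4, 0.58, 0, 0, 0, 0.03, 0.14, 0.5, 0.58, 0, 0, 0, 0.03, 0.28, 0.5, 0.58])

```text
time_s: 41.85
ee_pos: [0.4184, -0.0907, 0.2283]
tcp_rot: [1.065, 2.951, -0.0]
contact_force: [0.4, 0.7, -1.4]
grip_width: 0.582
grip_force: 0.0
```

Request:
play_rows(deltas=[0, 0, 0, 0, 0.14, 0, 0.58, 0, 0, 0, 0, 0.28, 0, 0.58, 0, 0, 0, 0, 0.42, 0, 0.58, 0, 0, 0, 0, 0.56, 0, 0.58, 0, 0, 0, 0, 0.7, 0, 0.58, 0, 0, 0, 0, 0.84, 0.05, 0.58, 0, 0, 0, 0, 0.95, 0.1, 0.58, 0, 0, 0, 0, 0.95, 0.1, 0.58])

```text
time_s: 42.85
ee_pos: [0.4173, 0.2914, 0.2668]
tcp_rot: [1.058, 2.957, 0.003]
contact_force: [0.9, -0.8, -0.7]
grip_width: 0.583
grip_force: 0.0
```

```bash
python3 lg.py
python3 - <<'E'
from h import *
O=[]
for n in("top","scene"):
  I,D=vision.get_image(n); O.append(I)
  for q,zz in(("foot_1_mid",.0275),("carton_a_mid",.03),("thread_cone_1",0),("tape_roll",0)):
    for d in vision.mark_of(n,q)[:4]: print(n,q,round(d["conf"],2),np.round(d["uv"]),pt(n,d["uv"],z=zz).round(3))
a=cv2.resize(O[0][100:340,100:440],None,fx=1.6,fy=1.6)[:384,:400]
T=cv2.resize(O[0][130:300,120:420],(800,453));S=cv2.resize(O[1][90:290,130:430],(800,533))
cv2.imwrite("pics/fT.png",T);cv2.imwrite("pics/fS.png",S)
E
```

```text
wrist leg_end 0.71 [248. 333.] [0.5998 0.1327 0.062 ]
top leg_end 0.92 [199. 182.] [0.6018 0.1292 0.062 ]
top last_hole 0.61 [271. 172.] [ 0.6377 -0.073   0.062 ]
top button_mid 0.79 [276. 170.] [ 0.6444 -0.0882  0.062 ]
[0.41740821 0.28805912 0.26503784]
top foot_1_mid 0.46 [311. 236.] [ 0.464 -0.193  0.028]
top carton_a_mid 0.34 [311. 234.] [ 0.469 -0.191  0.03 ]
top thread_cone_1 0.82 [389. 179.] [ 0.645 -0.425  0.   ]
top thread_cone_1 0.71 [146. 151.] [0.709 0.301 0.   ]
top tape_roll 0.55 [194. 207.] [0.543 0.148 0.   ]
top tape_roll 0.36 [324. 163.] [ 0.687 -0.232  0.   ]
scene foot_1_mid 0.61 [231. 165.] [ 0.477 -0.196  0.027]
scene foot_1_mid 0.26 [200. 137.] [ 0.448 -0.393  0.027]
scene carton_a_mid 0.92 [287. 194.] [0.453 0.021 0.03 ]
scene thread_cone_1 0.86 [300. 313.] [0.71  0.302 0.   ]
scene thread_cone_1 0.85 [147. 161.] [ 0.64 -0.43  0.  ]
scene thread_cone_1 0.44 [234. 160.] [ 0.427 -0.239 -0.   ]
scene thread_cone_1 0.43 [202. 137.] [ 0.415 -0.424  0.   ]
scene tape_roll 0.75 [303. 237.] [0.527 0.149 0.   ]
```

View pics/fT.png

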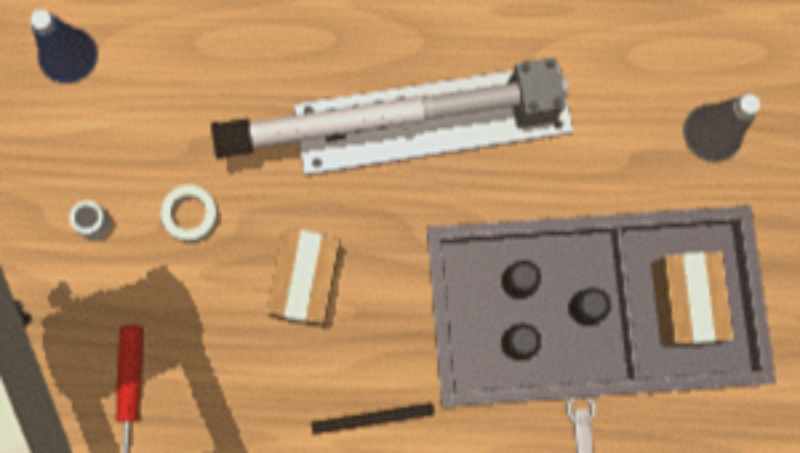

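View pics/fS.png

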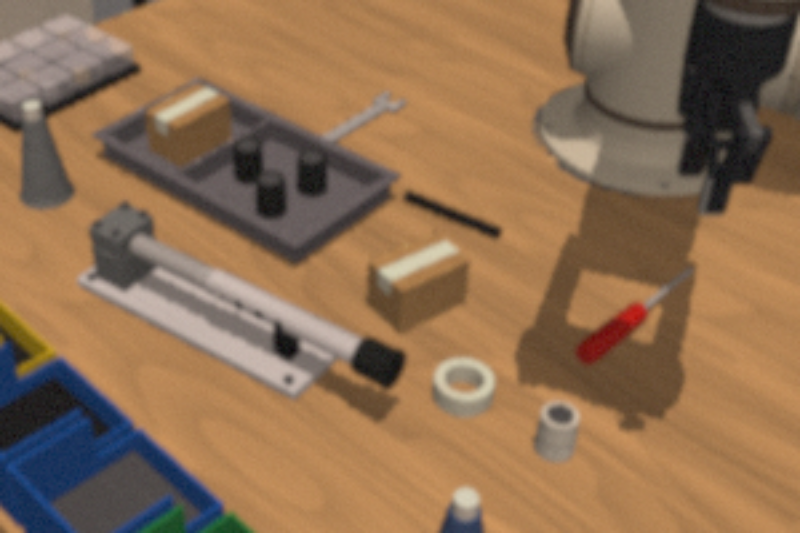

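Both views show three upright feet in the larger bay at (520,279), (590,306) and (520,342) in the top crop. The full carton is flat in the smaller bay, the light one is on the bench, and the leg is fully drawn with the bystanders in place. Handing in.

```bash
python3 -c "
from station import arm
print(arm.close_job())"
```

```text
the job is handed in; nothing more can be done
None
```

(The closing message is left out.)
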